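# Swing the large round die over the brass tag and stamp it

## Task

Push the arms of the revolving stamping tool round with a fingertip until the large round die stands over the brass tag on the anvil, so that its whole face will land on the tag. Then press that die all the way down onto the tag with the fingertips, without forcing it, and let it spring back up. The fingers only push: do not grip or lift anything, do not press the other dies, press the large one only over the tag, leave the turret where it stamped, and leave the other things on the bench alone.

Things in the scene. Friction and masses are not known exactly. Their poses are not given: they have to be found in the camera images.
- stamper: The revolving stamping tool: grey base plate 270 x 130 mm, 15 mm high, bolted down, with a column carrying a steel turret that has four arms at right angles. Origin: under the turret's axis, at bench height; its x axis points to the anvil.
- axis (a point): On the turret's vertical axis, 107 mm above the bench. Hub 60 mm across, 123 mm high with its nut. Each arm is a bar 14 mm wide, 93 to 107 mm above the bench, bare from 30 to 83 mm from the axis, clear below; 100 mm from the axis a sleeve 34 mm across (85 to 115 mm above the bench) holds an upright sliding die. The arm ends 117 mm from the axis.
- tag (a point): Centre of the top of the brass tag (disc 46 mm across, 3 mm thick, fixed) on the round anvil (56 mm across) at one end of the base plate; 100 mm from the turret's axis, 53 mm above the bench. The die's face is 30 mm across, so it falls wholly on the tag when the die stands within 8 mm of the tag's centre, seen from above.
- large_round_cap (a point): Centre of the top of the large round die's cap: a plain steel disc 36 mm across, the larger of the two round caps. 100 mm from the turret's axis; 135 mm above the bench when up. It springs up by itself. Its face hangs 12 mm above the tag when up.
- turret (a joint): Angle of the turret (rad), counter-clockwise from above positive; turns freely either way without stops or detents, drags lightly (0.12 N m) and stays where it is left. At 0 or any full turn the large round die stands over the tag.
- large_round (a joint): How far the large round die is pressed down (m): 0 up, 0.012 fully down, where its face meets the tag. Spring: 2.7 N at the top, about 8 N fully down.
- small_round (a joint): steel die with the small round cap (14 mm across), a quarter turn counter-clockwise from the large round one; spring-loaded like the large round one. Joint: 0 up, 0.012 m fully down
- square (a joint): steel die with the square cap (22 mm), half a turn from the large round one; spring-loaded like the large round one. Joint: 0 up, 0.012 m fully down
- bar (a joint): steel die with the narrow bar-shaped cap (34 x 8 mm, long side across the arm), a quarter turn clockwise from the large round one; spring-loaded like the large round one. Joint: 0 up, 0.012 m fully down
- tag_stack: Bystander: stack of brass blanks, 36 mm across, 18 mm high, standing on the stamping tool's base plate under the turning arms; origin at the centre of its underside
- rivet_jar: Bystander: glass jar with a steel lid, 52 mm across, 70 mm high, beside the stamping tool; origin at the centre of its underside
- spool: Bystander: white thread spool, 52 mm across, 50 mm high, beside the stamping tool; origin at the centre of its underside
- hammer: Bystander: hammer lying on the bench
- screwdriver: Bystander: screwdriver lying on the bench
- mug: Bystander: white mug, 76 mm across, 90 mm high; origin at the centre of its underside
- tin: Bystander: low steel tin, 70 mm across, 45 mm high; origin at the centre of its underside

How it is judged:
By the outcome, as a careful person would: the job done as asked, in the order asked, and still so for the second after the job is handed in, with the robot touching nothing.
It also fails if it takes over 51 s, if anything falls off the work surface, if the arm or the gripper's body presses on something with over 40 N, if the wrist force passes 120 N, or if a joint passes its speed limit or range.

## Robot

A 6-joint arm with a two-finger parallel gripper is mounted at the origin on the work surface. World frame = base frame: x ahead of the robot, y to its left, z up, the work surface at z = 0. Lengths are in mm, angles in rad, forces in N, time in s.
With the tool pointing down it reaches from about 325 to 750 mm from the base axis. Payload 7.6 kg.
Tool frame: the origin (TCP) lies on the centre line of the jaws, within the pads' length; the fingertips stand arm.finger_overhang ahead of it and the grasp point (between the pads) is the TCP (arm.finger_overhang is the distance from the TCP to the fingertips, in mm); z points along the fingers, y is the line along which they close (so a half turn about z gives the same grasp; the last joint's range is limited). The gripper opens to 85 mm and grips with 20 to 120 N. Pads are 22 mm wide; open, the fingers measure 114 mm over their backs; the gripper's body (76 mm by 85 mm) begins 54 mm behind the grasp point. The pads swing forward as they close: fully open they stand 13 mm farther back than shut.
Start: joints at [-1.383, 0.052, 1.401, -0, 1.689, -0.07], TCP at [133.874, -507.663, 250.323] pointing down, gripper open.
Joint ranges: [-2.9, 2.9], [-0.91, 2.17], [0.12, 2.37], [-1.06, 4.2], [0.26, 2.73], [-2.93, 2.93]. Speed limits (rad/s): [2.57, 2.57, 3.01, 3.14, 3.14, 3.14].

## Interface

Orientations are given as a unit quaternion [x, y, z, w].
In Python, from cell import arm, viewer, finish_job gives the robot as it stands. The module is installed in compiled form; this text tells all that it offers.
- The arm moves only by the tool play_rows, never from a script. Its arguments are lists of equal length, an entry for each row: "rot": the turn, a rotation vector about the tool's x, y, z in rad, a list of three; "linear": the shift along the tool's x, y, z in cm, a list of three; "fingers": the finger opening in cm, from 0 to 8.54. A call has 1 to 5 rows; each row is the pose to reach, as a shift and turn from the pose commanded when the call began, along the tool's axes at that moment; what a row does not reach only later rows make up. A row lasts 1/10 s, in which the tool goes at most 50 mm and 8.59 degrees, less where a joint would pass 70% of its speed; a pose out of reach is approached as far as the arm can. A call with a gripper value outside its range is refused whole. The fingers move at their own pace and stop on an object; the grip force is fixed at half the most. Time passes only in rows, so rows that repeat a pose let the fingers close. It gives the time, the measured TCP pose, the force, the opening and the grip force at its end, in the units of the state.
- arm.get_state(): the state, without advancing time (a new reading comes with each control period).
- viewer.read_camera(name): name is "side" or "top"; returns (picture, depth): 384x512x3 uint8, blue, green, red; 384x512 float32, mm along the optical axis (not along the pixel's ray), 0 where there is no reading.
- viewer.camera_info(name): a dict with "camera_matrix" (3x3 intrinsics, pixels), "view" (4x4, takes a point from world to camera coordinates). Camera axes: x right, y up, looking along -z (the intrinsics and any distortion apply to the point x, -y, -z); pixel columns grow to the right and rows downward; lengths in mm; the calibration is good to about 2 mm. A picture is of the moment at which its call begins. camera_info takes no time and is no camera call.
- finish_job(): hands the job in; it is judged then, once.
The state is a dict: "clock": time; "joint_pos": joint angles; "qvel": joint speeds; "tau": joint torques, N m; "eef_pos": TCP position; "tcp_rot": TCP orientation; "ft_force": force on the tool from outside, world axes, zero at the start; "torque": the same for the moment, N m; "gripper_width": finger opening in mm; "finger_force": force on a finger pad.
Only numpy, scipy, OpenCV 4.12 (cv2) and the standard library are available. Lean on these libraries where they do the work, as an engineer would, in place of code of your own. Each camera call takes 0.05 s, during which the arm holds its last target. There are 200 camera calls.

## Working session

There is one attempt and no reset: what is moved stays moved. The work goes in short steps, Python scripts to look and compute and a tool call to move; the robot and the scene stay as the last step left them, time stands still between calls to the robot, and variables do not carry over. Pictures are saved under pics/ and viewed, at most 10 in all, crops included, and the job is handed in when it is done.

Besides the shell and the picture viewer there is one more tool, called after "Emit:" as name(argument=value, ...) on one line, values as JSON. play_rows: Moves the arm, as the interface text tells. Its arguments: {"type":"object","properties":{"rot":{"type":"array"},"linear":{"type":"array"},"fingers":{"type":"array"}},"required":["rot","linear","fingers"]}

```bash
mkdir -p pics
python3 - <<'E'
from cell import arm, viewer
import cv2,numpy as np
s=arm.get_state();print(s, arm.finger_overhang)
for n in("top","side"):
    p,d=viewer.read_camera(n);cv2.imwrite(f"pics/{n}0.png",p);np.save(f"{n}0.npy",d)
    i=viewer.camera_info(n);print(n,i)
E
```

```text
{'clock': 0.0, 'joint_pos': array([-1.38329329e+00,  5.28456797e-02,  1.40173407e+00,  7.57170078e-06,
        1.68858055e+00, -7.03042100e-02]), 'qvel': array([ 1.48727062e-03, -6.53135943e-04, -8.49572462e-04, -7.33763342e-05,
       -1.17443309e-03,  3.89223783e-04]), 'tau': array([ 7.71955547e-04, -3.81665826e+01, -3.60188127e+01, -4.88780711e-05,
        6.24195309e-03, -1.52816580e-05]), 'eef_pos': array([ 133.82637427, -507.37991796,  249.46301348]), 'tcp_rot': array([ 9.91703064e-01,  1.28547336e-01, -4.21516402e-05, -7.82695603e-04]), 'ft_force': array([0.31645141, 0.4419671 , 0.98935587]), 'torque': array([-0.02942643, -0.01299579,  0.04233844]), 'finger_force': 0.0, 'gripper_width': 85.57874719699934} 19.0
top {'camera_matrix': array([[448.21081859,   0.        , 257.03299398],
       [  0.        , 448.21081859, 197.97974642],
       [  0.        ,   0.        ,   1.        ]]), 'view': array([[-1.54849858e-02, -9.99852296e-01,  7.45662038e-03,
         2.23006558e+00],
       [ 9.92866088e-01, -1.44941630e-02,  1.18350539e-01,
        -5.82715591e+02],
       [-1.18224981e-01,  9.23608192e-03,  9.92943880e-01,
        -1.63984644e+03],
       [ 0.00000000e+00,  0.00000000e+00,  0.00000000e+00,
         1.00000000e+00]])}
side {'camera_matrix': array([[465.66174254,   0.        , 263.51077131],
       [  0.        , 465.66174254, 197.17430997],
       [  0.        ,   0.        ,   1.        ]]), 'view': array([[-9.94991159e-01, -9.98056835e-02,  5.60528994e-03,
         5.74619976e+02],
       [ 7.93196767e-02, -7.54148546e-01,  6.51895973e-01,
        -9.98034866e+01],
       [-6.08357019e-02,  6.49075339e-01,  7.58287690e-01,
        -1.69475345e+03],
       [ 0.00000000e+00,  0.00000000e+00,  0.00000000e+00,
         1.00000000e+00]])}
```

View pics/top0.png

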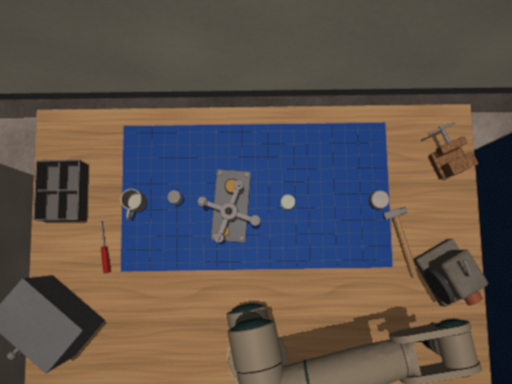

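View pics/side0.png

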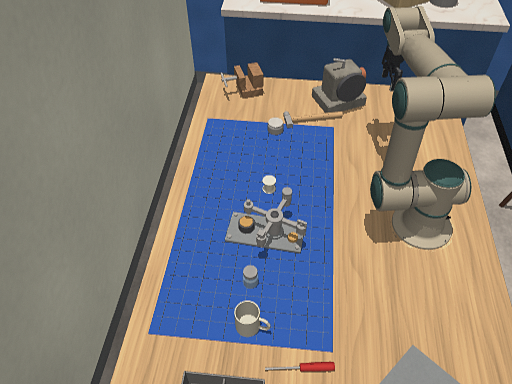

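Run:
```python
import cv2,numpy as np
a=cv2.imread('pics/top0.png')[160:255,160:310];b=cv2.imread('pics/side0.png')[165:265,210:320]
cv2.imwrite('pics/topc.png',cv2.resize(a,None,fx=5.3,fy=5.3,interpolation=cv2.INTER_CUBIC))
cv2.imwrite('pics/sidec.png',cv2.resize(b,None,fx=6,fy=6,interpolation=cv2.INTER_CUBIC))
```

```text
(no output)
```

View pics/topc.png

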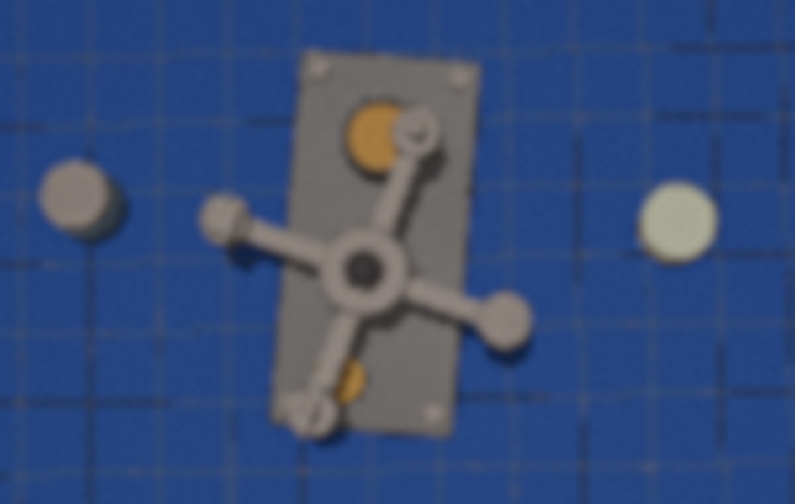

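View pics/sidec.png

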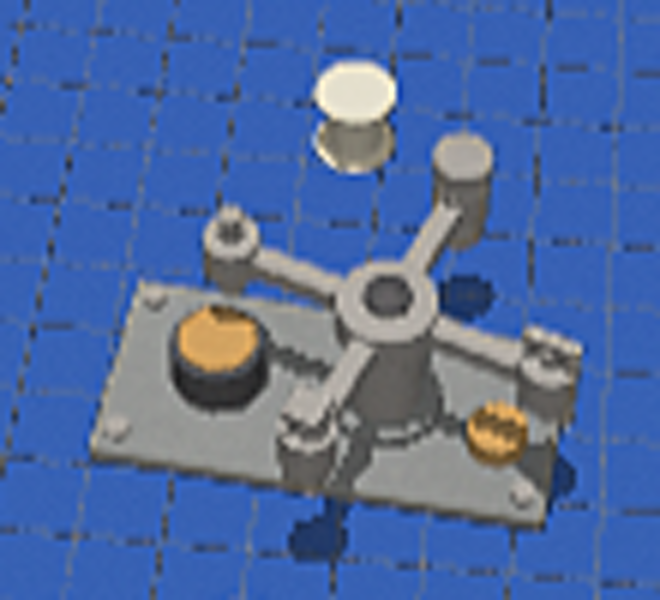

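The top crop shows the hub at (365,270) and the tag at (380,138), under a small round cap at (416,130). The large plain disc is at (505,318), the square at (225,218) and the bar at (313,412). In the side crop, the hub is at (388,296), the large cap at (463,157) and the tag at (218,338).

```bash
cat > h.py <<'E'
import numpy as np
from cell import viewer
def ray(n,uv):
    i=viewer.camera_info(n);V=np.array(i["view"]);R,t=V[:3,:3],V[:3,3]
    q=np.linalg.solve(np.array(i["camera_matrix"]),[uv[0],uv[1],1.]);d=R.T@(q*[1,-1,-1])
    return -R.T@t,d/np.linalg.norm(d)
def atz(n,uv,z):
    c,d=ray(n,uv);return c+d*(z-c[2])/d[2]
def tri(a,b):
    c,d=ray("top",a);e,f=ray("side",b)
    s=np.linalg.lstsq(np.c_[d,-f],e-c,rcond=None)[0];p,q=c+s[0]*d,e+s[1]*f
    return (p+q)/2,np.linalg.norm(p-q)
E
python3 - <<'E'
from h import *
np.set_printoptions(precision=1,suppress=True)
T=lambda u,v:(160+(u+.5)/5.3-.5,160+(v+.5)/5.3-.5)
S=lambda u,v:(210+(u+.5)/6-.5,165+(v+.5)/6-.5)
P=dict(hub=((365,270),(388,296),123),large=((505,318),(463,157),135),small=((416,130),(232,225),135),tag=((380,138),(218,338),53),square=((225,218),(308,405),135),bar=((313,412),(552,350),135))
w={}
for k,(a,b,z) in P.items():
    p,e=tri(T(*a),S(*b));w[k]=atz("top",T(*a),z);print(k,p,e,w[k],atz("side",S(*b),z))
h=w['hub']
for k in w: 
    d=w[k]-h; print(k,np.hypot(*d[:2]),np.degrees(np.arctan2(d[1],d[0])))
for c,v in(((318,66),(155,297)),((462,76),(118,428)),((433,412),(522,493))): print(atz("top",T(*c),15),atz("side",S(*v),15))
E
```

```text
hub [531.   96.2 112.4] 1.857408180001981 [529.1  95.6 123. ] [531.4 104.5 123. ]
large [495.8   3.  130.5] 1.2965511388527606 [494.9   3.1 135. ] [496.4   7.  135. ]
small [623.9  60.8 121.3] 1.9271360177155539 [620.8  60.4 135. ] [623.2  72.  135. ]
tag [629.8  88.4  50.2] 2.758559899857824 [628.   88.3  53. ] [630.8  90.3  53. ]
square [566.3 188.  127.6] 3.1375440827470555 [563.8 187.2 135. ] [567.3 193.3 135. ]
bar [436.8 130.8 120. ] 2.4828958301296002 [435.1 129.8 135. ] [438.5 142.4 135. ]
hub 0.0 0.0
large 98.66105000229521 -110.2760473955941
small 98.32617680357014 -21.02431494121364
tag 99.15672292272923 -4.256823278087698
square 97.96543523222653 69.20455720575663
bar 99.96128754644003 160.0398420335698
[686.4 134.1  15. ] [677.4  33.9  15. ]
[677.7  30.9  15. ] [685.4 133.5  15. ]
[437.7  54.4  15. ] [447.1 154.9  15. ]
```

Emit:
play_rows(rot=[[0,0,0],[0,0,0],[0,0,0],[0,0,0],[0,0,0]], linear=[[3.17,-3.02,0],[6.35,-6.05,0],[9.52,-9.07,0],[12.7,-12.1,0],[15.87,-15.12,0]], fingers=[0,0,0,0,0])

```text
clock: 0.6
eef_pos: [249.2, -319.3, 249.9]
tcp_rot: [0.992, 0.128, -0.0, -0.0]
ft_force: [0.3, -0.9, 0.1]
gripper_width: 11.9
finger_force: 0.0
```

Emit:
play_rows(rot=[[0,0,0],[0,0,0],[0,0,0],[0,0,0],[0,0,0]], linear=[[3.17,-3.02,0],[6.35,-6.05,0],[9.52,-9.07,0],[12.7,-12.1,0],[15.87,-15.12,0]], fingers=[0,0,0,0,0])

```text
clock: 1.1
eef_pos: [364.1, -132.6, 250.1]
tcp_rot: [0.992, 0.128, 0.0, 0.0]
ft_force: [0.5, 0.1, -0.0]
gripper_width: 0.1
finger_force: 0.0
```

Emit:
play_rows(rot=[[0,0,0.123],[0,0,0.246],[0,0,0.37],[0,0,0.493],[0,0,0.616]], linear=[[3.17,-3.02,0],[6.35,-6.05,0],[9.52,-9.07,0],[12.7,-12.1,0],[15.87,-15.12,0]], fingers=[0,0,0,0,0])

```text
clock: 1.6
eef_pos: [479.1, 54.1, 250.0]
tcp_rot: [0.984, -0.181, -0.0, 0.0]
ft_force: [0.1, -0.6, -0.8]
gripper_width: 0.1
finger_force: 0.0
```

Emit:
play_rows(rot=[[0,0,0],[0,0,0]], linear=[[0,0,0],[0,0,0]], fingers=[0,0])

```text
clock: 1.8
eef_pos: [478.5, 53.0, 249.5]
tcp_rot: [0.984, -0.177, -0.001, 0.0]
ft_force: [0.6, -0.3, -0.2]
gripper_width: 0.1
finger_force: 0.0
```

Emit:
play_rows(rot=[[0,0,0],[0,0,0],[0,0,0],[0,0,0],[0,0,0]], linear=[[0,0,4],[0,0,8],[0,0,11.5],[0,0,13.5],[0,0,14.2]], fingers=[0,0,0,0,0])

```text
clock: 2.3
eef_pos: [476.9, 51.0, 105.9]
tcp_rot: [0.984, -0.179, -0.002, 0.001]
ft_force: [-0.1, -0.2, 0.0]
gripper_width: 0.0
finger_force: 0.0
```

Run:
```python
from cell import viewer,arm
import cv2
a=viewer.read_camera("top")[0][150:260,170:320];b=viewer.read_camera("side")[0][150:260,210:330]
r=lambda x:cv2.resize(x,(398,400),interpolation=cv2.INTER_CUBIC)
cv2.imwrite('pics/c1.png',cv2.hconcat([cv2.resize(a,(430,315)),cv2.resize(b,(344,315))]))
print(arm.get_state()['eef_pos'])
```

```text
[478.09915546  51.43696937 108.0185736 ]
```

View pics/c1.png

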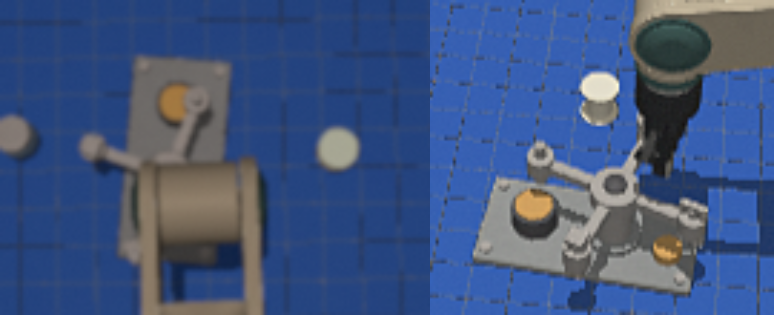

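The fingertips are down between the bar arm and the large arm, on the large arm's clockwise side, at about (655,165) in the side crop. The next moves close the gap and push the arm round in an arc.

Emit:
play_rows(rot=[[0,0,0],[0,0,0],[0,0,0],[0,0,0],[0,0,0]], linear=[[0.4,0,0],[0.8,0,0],[1.1,0,0],[1.3,0,0],[1.4,0,0]], fingers=[0,0,0,0,0])

```text
clock: 2.9
eef_pos: [492.1, 47.4, 108.8]
tcp_rot: [0.984, -0.178, 0.0, -0.0]
ft_force: [-1.8, 0.8, 2.8]
gripper_width: -0.2
finger_force: 0.4
```

Emit:
play_rows(rot=[[0,0,-0.0698],[0,0,-0.1396],[0,0,-0.2094],[0,0,-0.2793],[0,0,-0.3491]], linear=[[0.409,0.111,0],[0.825,0.194,0],[1.245,0.248,0],[1.668,0.272,0],[2.092,0.266,0]], fingers=[0,0,0,0,0])

```text
clock: 3.4
eef_pos: [510.5, 37.5, 108.5]
tcp_rot: [1.0, -0.003, 0.0, 0.0]
ft_force: [-1.9, -0.2, 1.9]
gripper_width: 0.1
finger_force: 0.9
```

Emit:
play_rows(rot=[[0,0,-0.0698],[0,0,-0.1396],[0,0,-0.2094],[0,0,-0.2793],[0,0,-0.3491]], linear=[[0.409,0.111,0],[0.825,0.194,0],[1.245,0.248,0],[1.668,0.272,0],[2.092,0.266,0]], fingers=[0,0,0,0,0])

```text
clock: 3.9
eef_pos: [531.5, 34.5, 108.6]
tcp_rot: [0.985, 0.171, 0.0, 0.0]
ft_force: [-1.4, -1.4, 2.3]
gripper_width: 0.0
finger_force: 0.7
```

Contact force is about 2 N, as expected from the drag, so I'll keep going.

Emit:
play_rows(rot=[[0,0,-0.0698],[0,0,-0.1396],[0,0,-0.2094],[0,0,-0.2793],[0,0,-0.3491]], linear=[[0.409,0.111,0],[0.825,0.194,0],[1.245,0.248,0],[1.668,0.272,0],[2.092,0.266,0]], fingers=[0,0,0,0,0])

```text
clock: 4.4
eef_pos: [552.3, 38.7, 108.6]
tcp_rot: [0.941, 0.339, 0.0, 0.001]
ft_force: [-0.2, -3.1, 1.3]
gripper_width: -0.3
finger_force: 1.0
```

Emit:
play_rows(rot=[[0,0,-0.0698],[0,0,-0.1396],[0,0,-0.2094],[0,0,-0.2793],[0,0,-0.3491]], linear=[[0.409,0.111,0],[0.825,0.194,0],[1.245,0.248,0],[1.668,0.272,0],[2.092,0.266,0]], fingers=[0,0,0,0,0])

```text
clock: 4.9
eef_pos: [570.4, 49.7, 108.8]
tcp_rot: [0.868, 0.497, 0.0, 0.001]
ft_force: [0.2, -3.4, 2.1]
gripper_width: 0.1
finger_force: 1.2
```

Emit:
play_rows(rot=[[0,0,-0.0698],[0,0,-0.1396],[0,0,-0.2094],[0,0,-0.2094],[0,0,-0.2094]], linear=[[0.409,0.111,0],[0.825,0.194,0],[1.245,0.248,0],[1.245,0.248,0],[1.245,0.248,0]], fingers=[0,0,0,0,0])

```text
clock: 5.4
eef_pos: [578.4, 60.0, 108.6]
tcp_rot: [0.812, 0.583, 0.0, 0.0]
ft_force: [1.5, -0.2, 3.1]
gripper_width: -0.1
finger_force: 0.0
```

Run:
```python
from cell import viewer,arm
import cv2
a=viewer.read_camera("top")[0][160:240,190:270];b=viewer.read_camera("side")[0][170:260,220:310]
f=lambda x:cv2.resize(x,(400,400),interpolation=cv2.INTER_CUBIC)
cv2.imwrite('pics/c2.png',cv2.hconcat([f(a),f(b)]))
s=arm.get_state();print(s['eef_pos'],s['tcp_rot'],s['ft_force'])
```

```text
[578.24510651  59.99436838 108.50448209] [8.12008898e-01 5.83644994e-01 2.44479589e-04 1.05664284e-04] [ 0.4105157  -0.06010116  2.95847049]
```

View pics/c2.png

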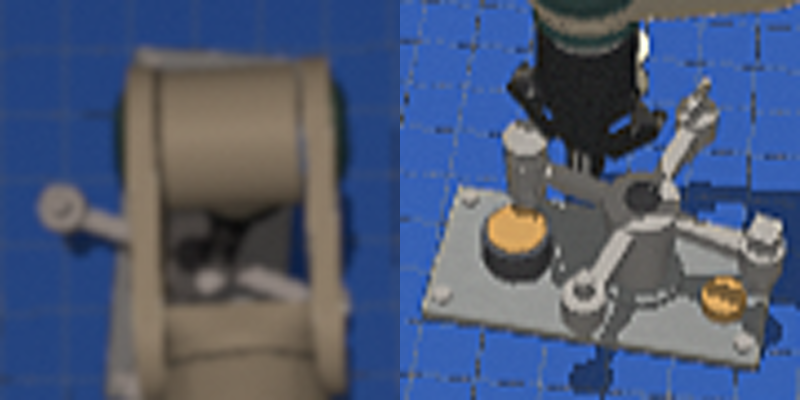

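The side crop shows the large cap at (525,138), just short of the tag at (517,228). The top crop shows the small round at (62,208).

Run:
```python
from h import *
T=lambda u,v:(190+(u+.5)/5-.5,160+(v+.5)/5-.5)
S=lambda u,v:(220+(u+.5)*.225-.5,170+(v+.5)*.225-.5)
A=np.array([529,95.3])
a=atz("top",T(62,208),135)
print(a,np.degrees(np.arctan2(*(a[:2]-A)[::-1]))-90)
for k,(p,z) in dict(large=((125,138),135),tag=((117,228),53),small=((184,291),135),square=((361,233),135),bar=((300,108),135)).items():
    w=atz("side",S(*p),z);d=w[:2]-A;print(k,w,np.hypot(*d),np.degrees(np.arctan2(d[1],d[0])))
```

```text
[562.18117128 187.39480051 135.        ] -19.813769234180455
large [625.70811191  65.93695118 135.        ] 101.06753951914683 -16.889627728048367
tag [630.74187499  90.2887077   53.        ] 101.86521573589505 -2.819822635582494
small [565.7520933  205.11722453 135.        ] 115.80388234493488 71.49635716262686
square [441.15063156 139.00768178 135.        ] 98.12172532923108 153.54828468298635
bar [494.18796306  21.39344566 135.        ] 81.69490002830739 -115.22173618435997
```

Emit:
play_rows(rot=[[0,0,-0.0524],[0,0,-0.1047],[0,0,-0.1484],[0,0,-0.1833],[0,0,-0.2094]], linear=[[0.306,0.086,0],[0.616,0.156,0],[0.877,0.202,0],[1.087,0.231,0],[1.245,0.248,0]], fingers=[0,0,0,0,0])

```text
clock: 6.0
eef_pos: [584.8, 70.4, 108.5]
tcp_rot: [0.746, 0.666, 0.0, 0.001]
ft_force: [2.9, -3.2, 2.7]
gripper_width: 0.3
finger_force: 1.7
```

Emit:
play_rows(rot=[[0,0,0],[0,0,0],[0,0,0],[0,0,0],[0,0,0]], linear=[[0,0,0],[-1.5,0,0],[-2,0,-2],[-2,0,-6],[-2,0,-10]], fingers=[0,0,0,0,0])

```text
clock: 6.5
eef_pos: [580.9, 50.1, 207.9]
tcp_rot: [0.747, 0.665, -0.002, -0.002]
ft_force: [0.7, 0.7, 0.9]
gripper_width: -0.3
finger_force: 0.0
```

Emit:
play_rows(rot=[[0,0,0],[0,0,0],[0,0,0],[0,0,0],[0,0,0]], linear=[[-2,-4,0],[-5,-7.5,0],[-8,-11,0],[-11,-14,0],[-14,-16,0]], fingers=[0,0,0,0,0])

```text
clock: 7.0
eef_pos: [404.7, -70.7, 207.5]
tcp_rot: [0.746, 0.666, -0.0, -0.001]
ft_force: [0.0, -0.6, 0.7]
gripper_width: -0.2
finger_force: 0.0
```

Run:
```python
from cell import viewer,arm
import cv2
a=viewer.read_camera("top")[0][160:240,190:270];b=viewer.read_camera("side")[0][170:260,220:310]
f=lambda x:cv2.resize(x,(400,400),interpolation=cv2.INTER_CUBIC)
cv2.imwrite('pics/c3.png',cv2.hconcat([f(a),f(b)]))
s=arm.get_state();print(s['eef_pos'],s['tcp_rot'],s['ft_force'])
```

```text
[404.73633239 -72.15285577 207.79209553] [ 7.47669185e-01  6.64071016e-01 -5.88639916e-04 -3.60472993e-04] [ 0.47931562 -0.03067784  0.39563702]
```

View pics/c3.png

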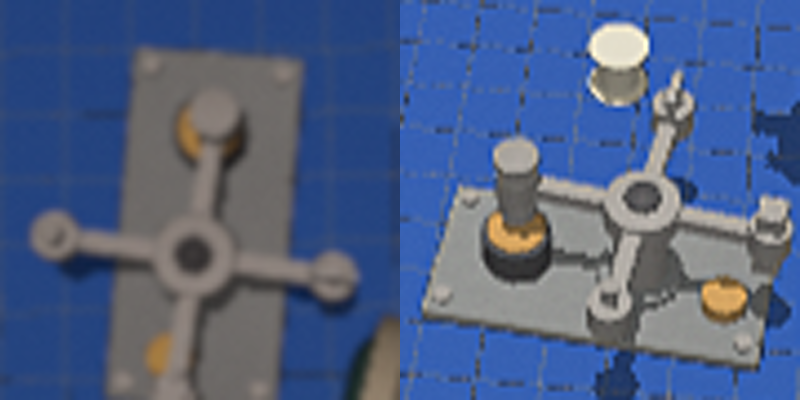

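The top crop shows the cap at (215,113), the hub at (194,256) and the tag centred near (209,129). The bolts are at (150,62), (286,72), (121,381) and (258,390). In the side crop, the cap at (517,156) is nearly over the tag at (517,231).

Run:
```python
from h import *
T=lambda u,v:(190+(u+.5)/5-.5,160+(v+.5)/5-.5)
S=lambda u,v:(220+(u+.5)*.225-.5,170+(v+.5)*.225-.5)
t=lambda p,z:atz("top",T(*p),z)[:2]
ang=lambda d:np.degrees(np.arctan2(d[1],d[0]))
hub=t((194,256),123);cap=t((215,113),135);tag=t((209.5,129),53);sm=t((54,235),132);ba=t((333,277),135)
b=[t(p,17) for p in((150,62),(286,72),(121,381),(258,390))]
print(hub,cap,tag,sm,ba)
print("turret",ang(cap-hub),ang(sm-ba)-90,"tag",ang(tag-hub),"base",ang(b[0]+b[1]-b[2]-b[3]),ang(b[0]+b[1]-2*hub), (sum(b)/4))
print("side",atz("side",S(117,156),135),atz("side",S(117,231),53))
```

```text
[528.14367796  95.87130855] [627.97330813  79.61587298] [628.80890576  87.50835824] [543.55429682 193.35932768] [510.8822323   -1.76376628]
turret -9.248405357730226 -9.505614704749846 tag -4.749047476659714 base -5.57071494723657 -5.030018140129246 [561.21018232  94.10738433]
side [629.57823415  84.40156351 135.        ] [630.37038159  93.25554426  53.        ]
```

Emit:
play_rows(rot=[[0,0,0],[0,0,0],[0,0,0],[0,0,0],[0,0,0]], linear=[[3,3,0],[6,6.5,0],[9,10,0],[12,13.5,0],[14,16,0]], fingers=[0,0,0,0,0])

```text
clock: 7.6
eef_pos: [583.5, 53.2, 206.8]
tcp_rot: [0.746, 0.666, -0.001, -0.001]
ft_force: [-0.3, -0.1, 0.7]
gripper_width: 0.2
finger_force: 0.0
```

Emit:
play_rows(rot=[[0,0,0],[0,0,0],[0,0,0],[0,0,0],[0,0,0]], linear=[[0,0,0],[0,0,3.5],[0,0,7],[0,0,9.5],[0,0,10]], fingers=[0,0,0,0,0])

```text
clock: 8.1
eef_pos: [579.6, 50.7, 104.0]
tcp_rot: [0.746, 0.665, -0.003, -0.003]
ft_force: [-0.3, -0.3, -0.7]
gripper_width: -0.1
finger_force: 0.0
```

Emit:
play_rows(rot=[[0,0,0],[0,0,0],[0,0,0],[0,0,0],[0,0,0]], linear=[[0.5,0,0],[1,0,0],[1.5,0,0],[1.8,0,0],[2,0,0]], fingers=[0,0,0,0,0])

```text
clock: 8.6
eef_pos: [584.9, 71.2, 109.3]
tcp_rot: [0.746, 0.666, 0.0, 0.001]
ft_force: [0.8, -1.9, 2.4]
gripper_width: 0.2
finger_force: 1.5
```

Emit:
play_rows(rot=[[0,0,-0.0192],[0,0,-0.0384],[0,0,-0.0576],[0,0,-0.07],[0,0,-0.0768]], linear=[[0.113,0.03,0],[0.225,0.06,0],[0.338,0.09,0],[0.41,0.11,0],[0.45,0.12,0]], fingers=[0,0,0,0,0])

```text
clock: 9.1
eef_pos: [586.6, 75.2, 108.7]
tcp_rot: [0.72, 0.694, 0.0, 0.0]
ft_force: [1.0, -3.0, 4.4]
gripper_width: 0.1
finger_force: 1.1
```

Emit:
play_rows(rot=[[0,0,0],[0,0,0],[0,0,0],[0,0,0],[0,0,0]], linear=[[0,0,0],[-1.5,0,0],[-2,0,-2],[-2,0,-6],[-2,0,-10]], fingers=[0,0,0,0,0])

```text
clock: 9.6
eef_pos: [584.2, 54.3, 207.5]
tcp_rot: [0.72, 0.694, -0.002, -0.002]
ft_force: [1.9, -0.7, -0.2]
gripper_width: 0.2
finger_force: 0.0
```

Emit:
play_rows(rot=[[0,0,0],[0,0,0],[0,0,0],[0,0,0],[0,0,0]], linear=[[-2,-4,0],[-5,-7.5,0],[-8,-11,0],[-11,-14,0],[-14,-16,0]], fingers=[0,0,0,0,0])

```text
clock: 10.1
eef_pos: [417.8, -79.6, 207.3]
tcp_rot: [0.72, 0.694, -0.001, -0.001]
ft_force: [1.4, -1.0, 0.1]
gripper_width: 0.4
finger_force: 0.0
```

Run:
```python
from cell import viewer,arm
import cv2
a=viewer.read_camera("top")[0][160:240,190:270];b=viewer.read_camera("side")[0][170:260,220:310]
f=lambda x:cv2.resize(x,(400,400),interpolation=cv2.INTER_CUBIC)
cv2.imwrite('pics/c4.png',cv2.hconcat([f(a),f(b)]))
s=arm.get_state();print(s['eef_pos'],s['tcp_rot'],s['ft_force'])
```

```text
[417.85780665 -81.25630852 207.54933984] [ 7.21470242e-01  6.92444782e-01 -7.45869863e-04 -5.98342056e-04] [ 1.60099475  0.22214397 -0.38249073]
```

View pics/c4.png

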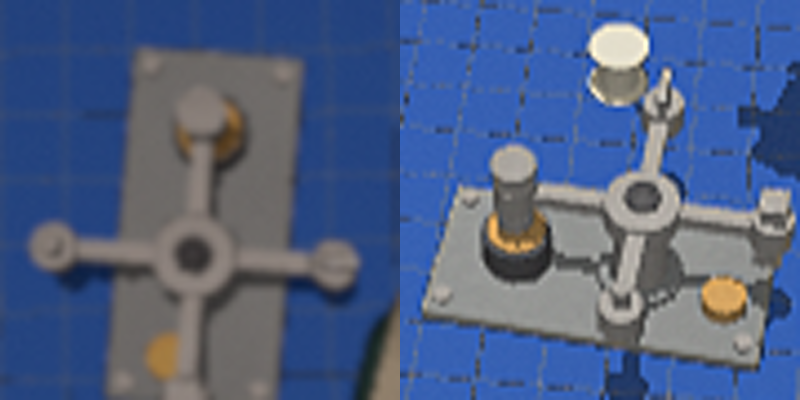

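The cap is now at (203,112) in the top crop, with the small round at (53,247) and the bar at (334,264). In the side crop the cap is at (514,163).

Run:
```python
from h import *
T=lambda u,v:(190+(u+.5)/5-.5,160+(v+.5)/5-.5)
t=lambda p,z:atz("top",T(*p),z)[:2]
ang=lambda d:np.degrees(np.arctan2(d[1],d[0]))
hub=t((194,256),123);cap=t((203,112),135);sm=t((53,247),135);ba=t((334,264),135)
print(cap,ang(cap-hub),ang(sm-ba)-90)
print("side",atz("side",(220+114.5*.225-.5,170+163.5*.225-.5),135))
```

```text
[628.80712538  88.06202762] -4.436013875912492 -4.3235210019064425
side [630.98397649  91.49984465 135.        ]
```

Emit:
play_rows(rot=[[0,0,0],[0,0,0],[0,0,0],[0,0,0],[0,0,0]], linear=[[3,3.5,0],[6,7,0],[9,10.5,0],[12,14,0],[15,17.4,0]], fingers=[0,0,0,0,0])

```text
clock: 10.7
eef_pos: [600.7, 66.2, 206.9]
tcp_rot: [0.72, 0.694, -0.001, -0.001]
ft_force: [0.5, -0.5, 1.0]
gripper_width: 0.1
finger_force: 0.0
```

Emit:
play_rows(rot=[[0,0,0],[0,0,0],[0,0,0],[0,0,0],[0,0,0]], linear=[[1.2,1.4,0],[2.4,2.8,0],[2.4,2.8,0],[2.4,2.8,0],[2.4,2.8,0]], fingers=[0,0,0,0,0])

```text
clock: 11.2
eef_pos: [628.1, 87.1, 207.9]
tcp_rot: [0.72, 0.694, -0.0, -0.0]
ft_force: [-0.5, 0.2, -0.6]
gripper_width: 0.1
finger_force: 0.0
```

Emit:
play_rows(rot=[[0,0,0],[0,0,0],[0,0,0],[0,0,0],[0,0,0]], linear=[[0,0,2],[0,0,3.5],[0,0,4.6],[0,0,4.9],[0,0,4.9]], fingers=[0,0,0,0,0])

```text
clock: 11.7
eef_pos: [628.4, 87.6, 158.9]
tcp_rot: [0.72, 0.694, -0.0, -0.0]
ft_force: [0.0, -0.2, 0.5]
gripper_width: 0.2
finger_force: 0.0
```

Emit:
play_rows(rot=[[0,0,0],[0,0,0],[0,0,0],[0,0,0],[0,0,0]], linear=[[0,0,0.2],[0,0,0.4],[0,0,0.6],[0,0,0.8],[0,0,0.8]], fingers=[0,0,0,0,0])

```text
clock: 12.2
eef_pos: [628.9, 87.7, 151.7]
tcp_rot: [0.72, 0.694, 0.0, 0.0]
ft_force: [-0.1, 0.3, 2.8]
gripper_width: -0.0
finger_force: 1.5
```

Emit:
play_rows(rot=[[0,0,0],[0,0,0],[0,0,0],[0,0,0],[0,0,0]], linear=[[0,0,0.2],[0,0,0.4],[0,0,0.6],[0,0,0.7],[0,0,0.7]], fingers=[0,0,0,0,0])

```text
clock: 12.7
eef_pos: [628.9, 87.7, 144.8]
tcp_rot: [0.72, 0.694, 0.0, 0.0]
ft_force: [-0.7, -0.2, 5.5]
gripper_width: -0.1
finger_force: 3.0
```

Emit:
play_rows(rot=[[0,0,0],[0,0,0],[0,0,0],[0,0,0]], linear=[[0,0,0.1],[0,0,0.2],[0,0,0.2],[0,0,0.2]], fingers=[0,0,0,0])

```text
clock: 13.1
eef_pos: [628.9, 87.7, 143.1]
tcp_rot: [0.72, 0.694, 0.0, 0.0]
ft_force: [-2.5, 0.3, 6.2]
gripper_width: -0.0
finger_force: 3.4
```

Emit:
play_rows(rot=[[0,0,0],[0,0,0],[0,0,0]], linear=[[0,0,0.1],[0,0,0.1],[0,0,0.1]], fingers=[0,0,0])

```text
clock: 13.4
eef_pos: [628.9, 87.7, 142.2]
tcp_rot: [0.72, 0.694, 0.0, 0.0]
ft_force: [-1.4, 0.4, 6.6]
gripper_width: -0.0
finger_force: 3.6
```

Emit:
play_rows(rot=[[0,0,0],[0,0,0],[0,0,0]], linear=[[0,0,0.05],[0,0,0.05],[0,0,0.05]], fingers=[0,0,0])

```text
clock: 13.7
eef_pos: [629.0, 87.8, 142.0]
tcp_rot: [0.72, 0.694, 0.001, 0.001]
ft_force: [-1.2, -0.3, 9.3]
gripper_width: 0.1
finger_force: 4.3
```

Emit:
play_rows(rot=[[0,0,0],[0,0,0],[0,0,0]], linear=[[0,0,0.03],[0,0,0.05],[0,0,0.05]], fingers=[0,0,0])

```text
clock: 14.0
eef_pos: [629.0, 87.7, 142.0]
tcp_rot: [0.72, 0.694, 0.001, 0.001]
ft_force: [-3.3, -0.3, 10.4]
gripper_width: -0.4
finger_force: 5.3
```

The height has stopped changing while the force rises to about 10 N, so the die is fully down. I'll let it spring back.

Emit:
play_rows(rot=[[0,0,0],[0,0,0],[0,0,0],[0,0,0],[0,0,0]], linear=[[0,0,-0.4],[0,0,-0.8],[0,0,-1.2],[0,0,-1.7],[0,0,-3]], fingers=[0,0,0,0,0])

```text
clock: 14.5
eef_pos: [627.7, 87.6, 168.5]
tcp_rot: [0.72, 0.694, -0.002, -0.001]
ft_force: [-0.3, 0.6, -0.3]
gripper_width: 0.0
finger_force: 0.0
```

Emit:
play_rows(rot=[[0,0,0],[0,0,0],[0,0,0],[0,0,0],[0,0,0]], linear=[[0,0,-4],[-1,-4,-4],[-4,-8,-4],[-7,-12,-4],[-10,-16,-4]], fingers=[0,0,0,0,0])

```text
clock: 15.0
eef_pos: [463.2, -7.0, 210.3]
tcp_rot: [0.72, 0.694, -0.0, -0.0]
ft_force: [0.2, -1.5, 1.1]
gripper_width: 0.2
finger_force: 0.0
```

Emit:
play_rows(rot=[[0,0,0],[0,0,0],[0,0,0]], linear=[[-4,-1,0],[-7,-2,0],[-7,-2,0]], fingers=[0,0,0])

```text
clock: 15.3
eef_pos: [441.3, -78.1, 210.9]
tcp_rot: [0.721, 0.692, -0.0, 0.0]
ft_force: [0.1, 0.6, 0.4]
gripper_width: -0.2
finger_force: 0.0
```

Run:
```python
from cell import viewer,arm
import cv2
a=viewer.read_camera("top")[0][160:240,190:270];b=viewer.read_camera("side")[0][170:260,220:310]
f=lambda x:cv2.resize(x,(400,400),interpolation=cv2.INTER_CUBIC)
cv2.imwrite('pics/c5.png',cv2.hconcat([f(a),f(b)]))
s=arm.get_state();print(s['eef_pos'],s['ft_force'])
```

```text
[442.38275496 -75.77923078 210.67749745] [-0.09544304  0.22808812  0.22519911]
```

View pics/c5.png

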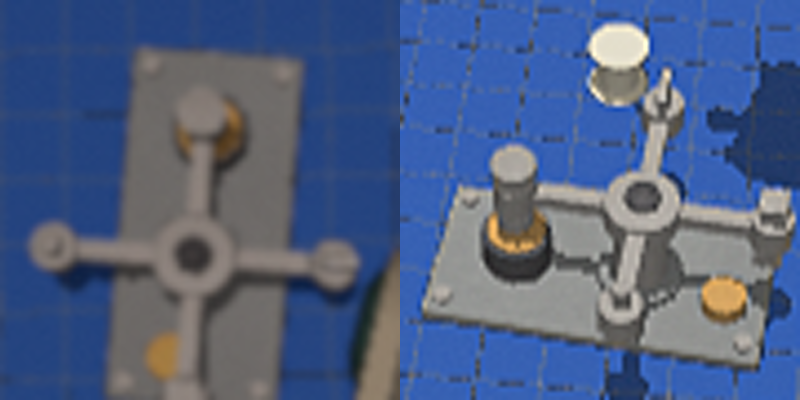

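The turret hasn't moved (cap at (203,112) in the top crop), and the die is back up (cap at (514,163) in the side crop).

```bash
python3 -c "from cell import finish_job; print(finish_job())"
```

```text
the job is handed in; nothing more can be done
None
```

The large round die was turned to within about 1 mm of the tag's centre and pressed fully down with about 10 N. It sprang back up, the turret stayed put, and I handed the job in at about 15 s on the robot's clock.

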